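# Take up the spool brake by its star wheel

## Task

The spool brake on the bench is slack: lift the red-handled adjusting tool out of its stand, put its blade down through the slot in the grey cover and push the brass star wheel round one tooth at a time, in the direction of the yellow arrow, until the orange brake lining bears firmly on the drum and the wheel turns noticeably stiffer. Feel your way and do not force the wheel, keep the hand off the brake unit and leave the shoe and the drum alone, then put the tool back upright in its stand, blade down and fully home. Leave the other things on the bench where they are.

Things in the scene. Friction and masses are not known exactly. Their poses are not given: they have to be found in the camera images.
- housing: Spool brake unit, bolted down: aluminium base plate 290 x 160 x 5 mm with a wheel case 70 (x) x 96 (y) mm; its grey cover is 3 mm thick, top 90 mm above the bench. Origin on the bench straight below the slot's middle. +x runs along the brake from star wheel to shoe to drum (within 0.35 rad of away from the robot); y along the slot. The yellow arrow on the cover points to +y. z up.
- slot (a point): Middle of the slot in the cover, on the cover's top face (90 mm up). The slot is 34 mm long (y) and 14 mm wide (x), open down to the wheel. Within its length the blade can push a tooth a little over one pitch; then it must be lifted out, taken back and set behind the next tooth.
- starwheel: Brass star wheel on edge under the slot. 12 straight teeth 30 degrees apart, 10 mm wide (x), 4 mm thick, tips at radius 32 mm, hub radius 18 mm. Origin on its axle, 52 mm above the bench, straight below the slot's middle; axle along the housing's x. One tooth points along the wheel's own +z. Tightening moves the top of the wheel to the housing's +y. Uppermost tips reach 84 mm above the bench.
- wheel_top (a point): Fixed point straight above the axle where an upright tooth ends, 84 mm above the bench. Feel of the wheel: friction holds it where it is left; turning it free takes about 3 to 4 N at a tooth. Once the lining touches, the push rises by about 5 N per further mm of tooth travel. 9 N is firm and enough; over 15 N crushes the lining, over 25 N bends the blade.
- shoe: Blue brake shoe block 14 (x) x 56 x 30 mm that the wheel's screw drives along the housing's +x, 4.0 mm per tooth (7.64 mm per radian). Origin at its centre, 46 mm above the bench. It carries the orange lining, whose face lies 14.5 mm ahead (+x) of this origin and gives slightly under pressure. Up to 13 N of pressure stays when the wheel is let go after a firm push.
- drum: Steel brake drum, a fixed upright cylinder of radius 45 mm, from 12 to 70 mm above the bench, on the housing's x axis. Origin on the bench under the spindle; the drum runs out of true, so its wall may lie up to 3 mm nearer or farther than the origin suggests: contact must be felt. The gap to the lining at the start is about 5 to 19 mm.
- tool: Adjusting tool standing blade-down in the stand. Origin at the blade's tip, z up along the tool. Steel blade 8 mm wide (x) and 4 mm thick (y), from 0 to 40 mm; black collar 26 x 26 mm from 40 to 45 mm; red square handle 18 x 18 mm from 45 to 105 mm. 80 g.
- stand: Blue weighted stand, fixed, 56 x 56 mm and 46 mm high, with a 17 mm square hole straight down through its middle, into which the blade goes; the tool's collar rests on the stand's top, the blade's tip then 6 mm above the bench. Origin on the bench under its centre.
- jar: Glass jar with red cap, 60 mm across, 85 mm high, not to be moved. Origin under its centre.
- station: Blue soldering station, 120 x 85 x 86 mm high, not to be moved. Origin under its centre.
- meter: Black hand-held meter lying flat, 130 x 62 x 36 mm, not to be moved. Origin under its centre.
- can: Red drinks can, 66 mm across, 115 mm high, not to be moved. Origin under its centre.

How it is judged:
By the outcome, as a careful person would: the job done as asked, in the order asked, and still so for the second after the job is handed in, with the robot touching nothing.
It also fails if it takes over 72 s, if anything falls off the work surface, if the arm or the gripper's body presses on something with over 40 N, if the wrist force passes 120 N, or if a joint passes its speed limit or range.

## Robot

A 6-joint arm with a two-finger parallel gripper is mounted at the origin on the work surface. World frame = base frame: x ahead of the robot, y to its left, z up, the work surface at z = 0. Lengths are in mm, angles in rad, forces in N, time in s.
With the tool pointing down it reaches from about 275 to 1000 mm from the base axis. Payload 8.4 kg.
Tool frame: the origin (TCP) lies at the centre of the arm's flange, where the gripper is bolted on; the fingertips stand 173 mm ahead of it and the grasp point (between the pads) lies 155 mm ahead of it; z points along the fingers, y is the direction in which the jaws open and shut (so a half turn about z gives the same grasp; the last joint's range is limited). The gripper opens to 85 mm and grips with 20 to 120 N. Pads are 22 mm wide; open, the fingers measure 114 mm over their backs; the gripper's body (76 mm by 85 mm) begins 54 mm behind the grasp point. The pads swing forward as they close: fully open they stand 13 mm farther back than shut.
Start: joints at [1.115, 0.353, 1.633, -0, 1.155, -0.002], TCP at [273.99, 561.747, 404.681] pointing down, gripper open.
Joint ranges: [-2.63, 2.63], [-0.92, 2.1], [0.06, 2.66], [-1.3, 4.44], [0, 2.69], [-3.02, 3.02]. Speed limits (rad/s): [2.22, 2.22, 2.79, 3.14, 3.14, 3.14].

## Interface

Orientations are given as [roll, pitch, yaw] about the fixed x, y, z axes, in that order (R = Rz(yaw) Ry(pitch) Rx(roll)).
In Python, from rig import sense, grab_frame, camera_model, sign_off gives the robot as it stands. The module is installed in compiled form; this text tells all that it offers.
- The arm moves only by the tool step_arm, never from a script. Its argument "commands" is a list of rows, each a list of 3 entries, a list of its own where there are three numbers: the shift along the tool's x, y, z in mm, then the turn about the tool's z in rad, then the opening, from 0 (shut) to 1 (fully open). A call has 1 to 20 rows; each row shifts and turns the pose as measured when the row begins, along the tool's axes as they then stand; what a row does not reach is not made up. A row lasts 1/8 s, in which the tool goes at most 62.5 mm and 10.7 degrees, less where a joint would pass 70% of its speed; a pose out of reach is approached as far as the arm can. A call with a gripper value outside its range is refused whole. The fingers move at their own pace and stop on an object; "force" is the grip in N (left out, the last holds). Time passes only in rows, so rows that do not move let the fingers close. It gives the time, the measured TCP pose, the force and the opening at its end, in the units of the state.
- sense(): the state, without advancing time (a new reading comes with each control period).
- grab_frame(name): name is "scene" or "top" or "wrist"; returns the picture (400x640x3 uint8, blue, green, red); there is no depth.
- camera_model(name): a dict with "fx", "fy", "cx", "cy" (pixels), "R" (3x3) and "t" (3): a world point X has camera coordinates R X + t. Camera axes: x right, y down, z forward; pixel columns grow to the right and rows downward; lengths in mm; the calibration is good to about 2 mm. A picture is of the moment at which its call begins: read the wrist's pose just before it. camera_model takes no time and is no camera call; for the wrist camera it gives the pose at the moment of the call.
- sign_off(): hands the job in, once; it reports no verdict.
The state is a dict: "clock": time; "qpos": joint angles; "qvel": joint speeds; "joint_efforts": joint torques, N m; "eef_pos": TCP position; "tcp_rot": TCP orientation; "contact_force": force on the tool from outside, world axes, zero at the start; "wrist_torque": the same for the moment, N m; "opening": opening from 0.0 (shut) to 1.0 (fully open).
Only numpy, scipy, OpenCV 4.12 (cv2) and the standard library are available. Lean on these libraries where they do the work, as an engineer would, in place of code of your own. Each camera call takes 0.05 s, during which the arm holds its last target. There are 200 camera calls.

## Working session

There is one attempt and no reset: what is moved stays moved. The work goes in short steps, Python scripts to look and compute and a tool call to move; the robot and the scene stay as the last step left them, time stands still between calls to the robot, and variables do not carry over. Pictures are saved under pics/ and viewed, about 8 in all and at most 12, crops included, and the job is handed in when it is done.

Besides the shell and the picture viewer there is one more tool, called after "Request:" as name(argument=value, ...), one argument or row to a line, values as JSON. step_arm: Moves the arm, as the interface text tells. Its arguments: {"type":"object","properties":{"commands":{"type":"array","items":{"type":"array"}},"force":{"type":"number"}},"required":["commands"]}

```bash
mkdir -p pics; python3 - <<'E'
from rig import *
import cv2,numpy as np
print(sense())
for n in("scene","top","wrist"):
    m=camera_model(n);print(n,{k:np.round(v,3).tolist() for k,v in m.items()})
    f=grab_frame(n);cv2.imwrite(f"pics/{n}0.png",f)
a=[cv2.imread(f"pics/{n}0.png") for n in("scene","top")]
E
```

```text
{'clock': 0.0, 'qpos': array([ 1.11463259e+00,  3.53658498e-01,  1.63414083e+00,  2.64556180e-05,
        1.15523454e+00, -2.42925258e-03]), 'qvel': array([-4.47455871e-04, -2.34458915e-05,  1.58812500e-03, -1.73104949e-03,
        1.77870135e-04, -2.11475812e-03]), 'joint_efforts': array([ 1.76397873e-03, -6.05248332e+01, -3.42054641e+01,  2.08237020e-04,
        9.66766354e-03,  5.07948755e-05]), 'eef_pos': array([273.85906094, 561.53612863, 403.95219092]), 'tcp_rot': array([-3.14015150e+00, -2.76895606e-05,  2.68784745e+00]), 'contact_force': array([ 0.06070818,  0.03325312, -0.60691833]), 'wrist_torque': array([-0.04009781,  0.01103809, -0.03479867]), 'opening': 0.9978534577716849}
scene {'fx': 418.495, 'fy': 418.495, 'cx': 316.457, 'cy': 200.764, 'R': [[-0.477, 0.879, -0.002], [0.464, 0.25, -0.85], [-0.747, -0.406, -0.527]], 't': [222.065, -159.636, 1516.946]}
top {'fx': 443.647, 'fy': 443.647, 'cx': 312.756, 'cy': 191.306, 'R': [[0.025, -1.0, -0.005], [-0.998, -0.024, -0.064], [0.064, 0.006, -0.998]], 't': [-3.84, 518.324, 1261.073]}
wrist {'fx': 346.747, 'fy': 346.747, 'cx': 319.687, 'cy': 197.477, 'R': [[0.439, 0.898, -0.001], [0.861, -0.421, 0.284], [0.255, -0.125, -0.959]], 't': [-624.433, -35.764, 379.138]}
```

View pics/scene0.png

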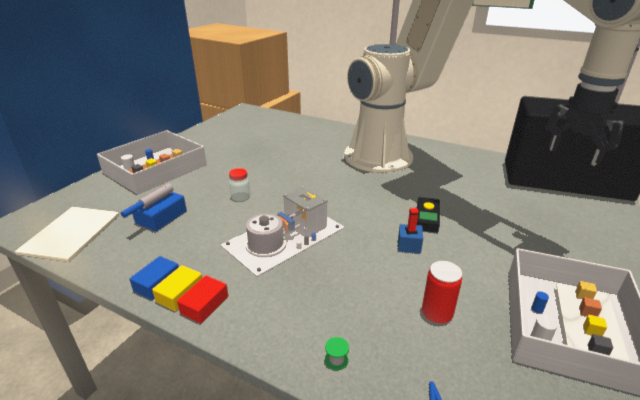

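View pics/top0.png

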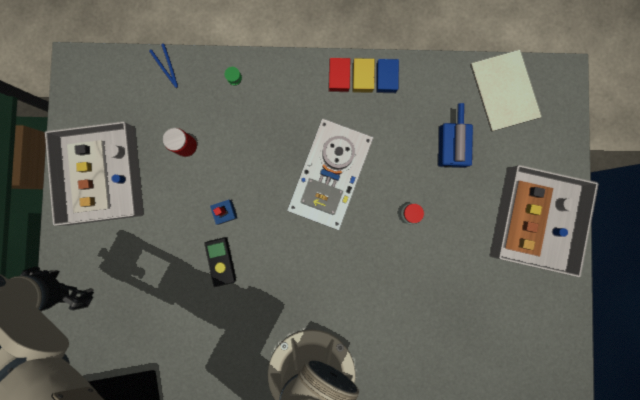

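The scene view shows the brake unit around (285,235), with the tool in its stand at (411,230). In the top view the unit is at (330,175) with the arrow at (320,200), and the stand is at (222,211). I'll take coarse positions from the top view, then refine with the wrist camera.

```bash
cat > h.py <<'E'
import numpy as np,cv2
from rig import *
def ray(m,u,v,z):
    R=np.array(m["R"]);t=np.array(m["t"])
    c=-R.T@t; d=R.T@np.array([(u-m["cx"])/m["fx"],(v-m["cy"])/m["fy"],1])
    return c+d*(z-c[2])/d[2]
def proj(m,X):
    p=np.array(m["R"])@np.array(X,float)+np.array(m["t"]);return np.array([m["fx"]*p[0]/p[2]+m["cx"],m["fy"]*p[1]/p[2]+m["cy"]])
def blobs(mask,amin=15):
    n,l,s,c=cv2.connectedComponentsWithStats(mask.astype(np.uint8))
    return [(s[i,4],c[i],cv2.minAreaRect(np.argwhere(l==i)[:,::-1].astype(np.float32))) for i in range(1,n) if s[i,4]>=amin]
E
python3 - <<'E'
from h import *
m=camera_model("top");f=cv2.imread("pics/top0.png");h=cv2.cvtColor(f,cv2.COLOR_BGR2HSV)
H,S,V=cv2.split(h)
# plate corners
pl=(S<40)&(V>140);pl[:110]=0;pl[240:]=0;pl[:,:280]=0;pl[:,380:]=0
for b in sorted(blobs(cv2.morphologyEx(pl.astype(np.uint8),cv2.MORPH_CLOSE,np.ones((9,9)))),key=lambda b:-b[0])[:1]:
    print(b); P=[ray(m,*p,5)[:2] for p in cv2.boxPoints(b[2])];print(np.round(P),np.mean(P,0))
bl=(H>95)&(H<125)&(S>120);bl[:195]=0;bl[230:]=0;bl[:,:200]=0;bl[:,245:]=0
for b in blobs(bl):print("blue",b,ray(m,*b[1],46))
rd=((H<8)|(H>172))&(S>140);rd[:195]=0;rd[230:]=0;rd[:,:200]=0;rd[:,245:]=0
for b in blobs(rd,5):print("red",b,ray(m,*b[1],111))
ye=(H>20)&(H<35)&(S>120);ye[:180]=0;ye[220:]=0;ye[:,:290]=0;ye[:,350:]=0
for b in blobs(ye,5):print("yel",b,ray(m,*b[1],90))
E
```

```text
(np.int32(4482), array([331.57697456, 169.61646586]), ((330.0616760253906, 173.8356170654297), (55.477500915527344, 99.13385009765625), 20.556047439575195))
[[ 461.   83.]
 [ 736.  -11.]
 [ 682. -165.]
 [ 409.  -69.]] [572.13122091 -40.4225091 ]
blue (np.int32(293), array([224.67235495, 211.67576792]), ((223.1500244140625, 211.4500274658203), (19.28989028930664, 21.50348472595215), 71.56504821777344)) [453.08922686 254.46936923  46.        ]
red (np.int32(75), array([219.16      , 210.81333333]), ((219.20001220703125, 210.9000244140625), (8.049844741821289, 10.28591251373291), 63.43495178222656)) [454.1789024  255.98486214 111.        ]
yel (np.int32(8), array([321.75 , 196.125]), ((321.5999450683594, 196.20001220703125), (1.8973664045333862, 3.1622774600982666), 18.434947967529297)) [501.07799897 -16.36146662  90.        ]
yel (np.int32(16), array([345.  , 198.75]), ((345.10003662109375, 198.80001831054688), (2.683281421661377, 4.919349670410156), 26.56505012512207)) [495.48864494 -79.51046891  90.        ]
yel (np.int32(19), array([317.15789474, 202.15789474]), ((318.5, 202.0), (9.0, 4.0), 0.0)) [484.41175224  -4.30506721  90.        ]
```

Request:
step_arm(
  commands=[
    [[-37,-24.6,10],0,1],
    [[-37,-24.6,10],0,1],
    [[-37,-24.6,10],0,1],
    [[-37,-24.6,10],0,1],
    [[-37,-24.6,10],0,1],
    [[-37,-24.6,10],0,1],
    [[-37,-24.6,10],0,1],
    [[-37,-24.6,10],0,1],
    [[0,0,0],-0.16,1],
    [[0,0,0],-0.16,1],
    [[0,0,0],-0.16,1],
    [[0,0,0],-0.16,1],
    [[0,0,0],-0.13,1],
    [[0,0,0],0,1],
  ],
)

```text
clock: 1.9
eef_pos: [458.4, 244.4, 319.2]
tcp_rot: [-3.141, -0.004, -2.802]
contact_force: [0.2, -0.1, 0.2]
opening: 1.004
```

```bash
python3 - <<'E'
from h import *
s=sense();print(s["clock"],s["eef_pos"],s["tcp_rot"])
m=camera_model("wrist");f=grab_frame("wrist");cv2.imwrite("pics/w1.png",f)
h=cv2.cvtColor(f,cv2.COLOR_BGR2HSV);H,S,V=cv2.split(h)
for b in blobs((H>95)&(H<125)&(S>120),300):print("blue",b,ray(m,*b[1],46))
for b in blobs(((H<8)|(H>172))&(S>140),200):print("red",b,ray(m,*b[1],111))
E
```

```text
1.9 [458.42874946 244.43078211 319.17425621] [-3.14082532 -0.00389271 -2.80223868]
blue (np.int32(4429), array([344.04876947, 186.34793407]), ((345.5, 193.0), (82.0, 77.0), 90.0)) [442.97187103 257.82570565  46.        ]
blue (np.int32(384), array([ 48.19270833, 209.41145833]), ((48.13414001464844, 209.20730590820312), (14.317822456359863, 29.683290481567383), 65.224853515625)) [531.78381506  58.3183013   46.        ]
red (np.int32(629), array([345.12877583, 202.42607313]), ((345.2718811035156, 201.9164581298828), (22.712656021118164, 29.820016860961914), 78.11134338378906)) [436.86094426 251.49232539 111.        ]
red (np.int32(1043), array([351.67689358, 231.29721956]), ((351.742919921875, 231.36605834960938), (32.918216705322266, 32.55109786987305), 78.2317123413086)) [451.21703135 260.72262437 111.        ]
```

View pics/w1.png

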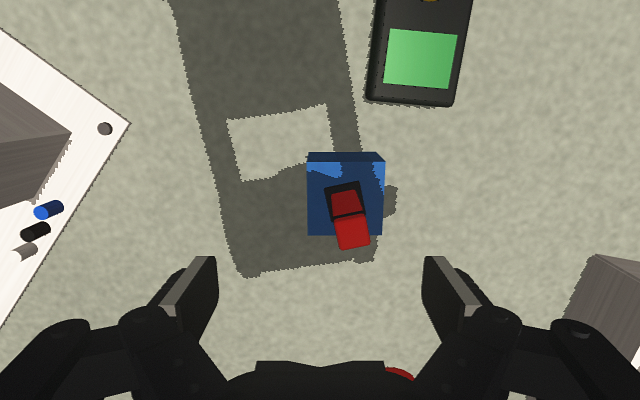

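The wrist view shows the stand's top face centred near (346,198) and square in the image. The handle's red top is centred at (352,231), turned about 12° relative to the stand.

```bash
python3 - <<'E'
from h import *
m=camera_model("wrist");f=cv2.imread("pics/w1.png")
h=cv2.cvtColor(f,cv2.COLOR_BGR2HSV);H,S,V=cv2.split(h)
for b in blobs(((H<8)|(H>172))&(S>140)&(V>0),200):
    P=np.array([ray(m,*p,111)[:2] for p in cv2.boxPoints(b[2])])
    e=np.diff(P,axis=0);print(b[1],np.linalg.norm(e,axis=1),np.arctan2(e[:,1],e[:,0])%(np.pi/2),P.mean(0))
P=[ray(m,u,v,46)[:2] for u,v in((307,162),(385,162),(385,235),(307,235))];print(np.round(P,1),np.mean(P,0))
s=sense();yaw=s["tcp_rot"][2];x=np.array([np.cos(yaw),np.sin(yaw)]);y=np.array([np.sin(yaw),-np.cos(yaw)])
print(x,y)
E
```

```text
[345.12877583 202.42607313] [15.79956889 12.73255716 16.09959804] [0.55231859 0.56684317 0.55649621] [436.63450199 251.5187759 ]
[351.67689358 231.29721956] [17.60659005 19.40603489 18.10667649] [0.55470174 0.56617904 0.56100795] [451.3929562  260.83663748]
[[435.  226.9]
 [416.7 279. ]
 [468.3 300.2]
 [487.7 244.7]] [451.90271846 262.69404348]
[-0.94352383 -0.33130466] [-0.33130466  0.94352383]
```

Request:
step_arm(
  commands=[
    [[1.2,17.8,0],0,1],
    [[0,0,0],-0.11,1],
    [[0,0,0],-0.11,1],
    [[0,0,20],0,1],
    [[0,0,0],0,1],
  ],
)

```text
clock: 2.58
eef_pos: [449.6, 265.0, 299.0]
tcp_rot: [3.141, -0.003, -2.587]
contact_force: [-0.8, -0.3, 0.1]
opening: 1.006
```

```bash
cat > off.py <<'E'
import sys
from h import *
s=sense();yaw=s["tcp_rot"][2];t=np.array(eval(sys.argv[1]));d=t[:3]-s["eef_pos"]
print(s["clock"],s["eef_pos"].round(2),s["tcp_rot"].round(4),"F",s["contact_force"].round(2),"T",s["wrist_torque"].round(2),"op",round(s["opening"],3))
R=cv2.Rodrigues(np.array([0,0,yaw]))[0]@np.diag([1,-1,-1])
print("tool shift",(R.T@d).round(2),"turn",round(-((t[3]-yaw+np.pi)%(2*np.pi)-np.pi),4))
E
python3 off.py "[451.4,260.8,229,3.70]"
```

```text
2.575 [449.57 264.96 299.04] [ 3.1405 -0.0034 -2.587 ] F [-0.82 -0.35  0.11] T [ 0.01  0.01 -0.01] op 1.006
tool shift [ 0.64 -4.5  70.04] turn -0.0038
```

Request:
step_arm(
  commands=[
    [[0.6,-4.5,10],0,1],
    [[0,0,20],0,1],
    [[0,0,20],0,1],
    [[0,0,15],0,1],
    [[0,0,5],0,1],
    [[0,0,0],0,1],
  ],
)

```text
clock: 3.32
eef_pos: [452.2, 261.7, 228.0]
tcp_rot: [3.141, -0.0, -2.59]
contact_force: [-0.1, -0.6, 0.4]
opening: 0.998
```

```bash
python3 off.py "[451.4,260.8,229,3.70]"
```

```text
3.325 [452.15 261.68 227.98] [ 3.1406e+00 -1.0000e-04 -2.5903e+00] F [-0.06 -0.56  0.4 ] T [-0.01 -0.08 -0.01] op 0.998
tool shift [ 1.1  -0.35 -1.02] turn -0.0071
```

Close at moderate grip, then full grip.

Request:
step_arm(
  commands=[
    [[1,0,-1],0,0],
    [[0,0,0],0,0],
    [[0,0,0],0,0],
    [[0,0,0],0,0],
    [[0,0,0],0,0],
    [[0,0,0],0,0],
  ],
  force=90,
)

```text
clock: 4.08
eef_pos: [451.9, 261.5, 231.0]
tcp_rot: [3.141, 0.003, -2.59]
contact_force: [0.4, 0.6, -0.1]
opening: 0.197
```

```bash
python3 off.py "[451.4,260.8,229,3.70]"
```

```text
4.075 [451.92 261.49 230.98] [ 3.1407e+00  3.1000e-03 -2.5905e+00] F [ 0.37  0.59 -0.11] T [0.01 0.01 0.  ] op 0.197
tool shift [ 0.8  -0.31  1.98] turn -0.0073
```

Request:
step_arm(
  commands=[
    [[0,0,-10],0,0],
    [[0,0,-25],0,0],
    [[0,0,-40],0,0],
    [[0,0,-40],0,0],
    [[9.5,-37,0],0,0],
    [[9.5,-37,0],0,0],
    [[9.5,-37,0],0,0],
    [[9.5,-37,0],0,0],
    [[9.5,-37,0],0,0],
    [[9.5,-37,0],0,0],
    [[0,0,0],0.15,0],
    [[0,0,0],0.15,0],
    [[0,0,0],0.15,0],
    [[0,0,0],0.15,0],
    [[0,0,0],0.15,0],
    [[0,0,0],0.13,0],
    [[0,0,0],0,0],
  ],
)

```text
clock: 6.2
eef_pos: [520.7, 34.6, 359.9]
tcp_rot: [3.135, 0.008, 2.786]
contact_force: [-0.3, -0.1, -0.5]
opening: 0.198
```

```bash
python3 off.py "[520,41,345,2.81]"; python3 - <<'E'
from h import *
for n in("wrist","scene"):
    f=grab_frame(n);cv2.imwrite(f"pics/{n}2.png",f)
m=camera_model("scene");e=sense()["eef_pos"]
u,v=proj(m,e-[0,0,190]).astype(int);g=f[max(v-65,0):v+65,u-100:u+100]
w=cv2.imread("pics/wrist2.png")
cv2.imwrite("pics/c2.png",np.vstack([w[:,:],cv2.resize(g,(640,416))[:200*2]])[:, :] if 0 else cv2.resize(g,None,fx=3,fy=3,interpolation=2))
E
```

```text
6.2 [520.66  34.61 359.85] [3.1352 0.0077 2.7861] F [-0.29 -0.07 -0.5 ] T [-0.    0.04 -0.02] op 0.198
tool shift [ 2.85  5.76 14.85] turn -0.0239
```

View pics/wrist2.png

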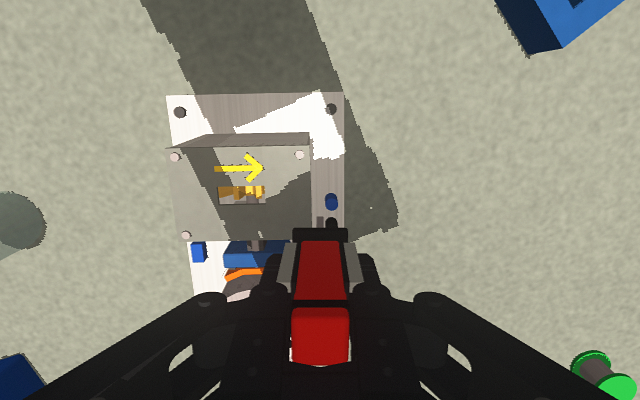

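View pics/c2.png

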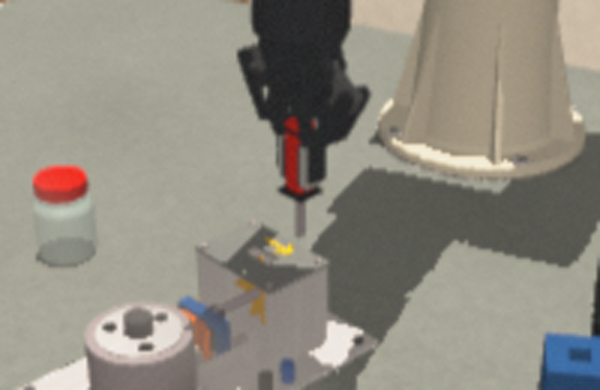

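The wrist view shows the slot at about (242,194) and the arrow at (240,168) pointing right. The unit is clear of the hand, and the blade is hidden behind the collar. The scene crop shows the blade hanging straight, but doesn't show which way its 8 mm side faces. I'll turn the tool so the scene camera can tell 8 mm from 4 mm.

Request:
step_arm(
  commands=[
    [[0,0,0],0.18,0],
    [[0,0,0],0.18,0],
    [[0,0,0],0.18,0],
    [[0,0,0],0.18,0],
    [[0,0,0],0,0],
  ],
)

```text
clock: 6.92
eef_pos: [520.5, 34.6, 360.5]
tcp_rot: [3.132, 0.002, 2.061]
contact_force: [1.0, -0.3, -1.3]
opening: 0.199
```

```bash
python3 off.py "[520,41,345,2.81]"; python3 - <<'E'
from h import *
m=camera_model("scene");e=sense()["eef_pos"]
fs=cv2.imread("pics/scene2.png");f=grab_frame("scene");cv2.imwrite("pics/scene3.png",f)
e2=np.array([520.66,34.61,359.85])
for g,p in((fs,e2),(f,e)):
    for dz in (192,200,208):
        u,v=proj(m,p-[0,0,dz]);print(dz,round(u,1),round(v,1),g[int(round(v)),int(u)-8:int(u)+9].mean(1).astype(int))
# slot from wrist2: print brass/dark mask region
w=cv2.imread("pics/wrist2.png")
cv2.imwrite("pics/slot.png",cv2.resize(w[140:245,160:330],None,fx=4.5,fy=4.5,interpolation=cv2.INTER_NEAREST))
E
```

```text
6.925 [520.47  34.63 360.46] [3.1316e+00 1.6000e-03 2.0611e+00] F [ 1.01 -0.26 -1.25] T [-0.01  0.01 -0.02] op 0.199
tool shift [ 5.84  2.59 15.46] turn -0.7489
192 318.1 179.5 [159 159 160 160 160 148 116  83  70 101 145 160 160 161 160 159 158]
200 318.1 182.4 [159 160 159 160 161 158 132 107 107 117 158 163 161 161 162 161 156]
208 318.1 185.2 [160 159 162 161 162 159 130 109 107 117 156 161 159 162 161 162 162]
192 318.1 179.3 [160 158 146 117 113 111 101  85  84  98 111 112 119 143 160 161 159]
200 318.1 182.1 [159 160 159 160 162 157 138 118 117 132 160 163 161 163 161 161 158]
208 318.1 185.0 [160 159 159 161 161 159 138 117 116 131 157 161 161 163 163 162 163]
```

View pics/slot.png

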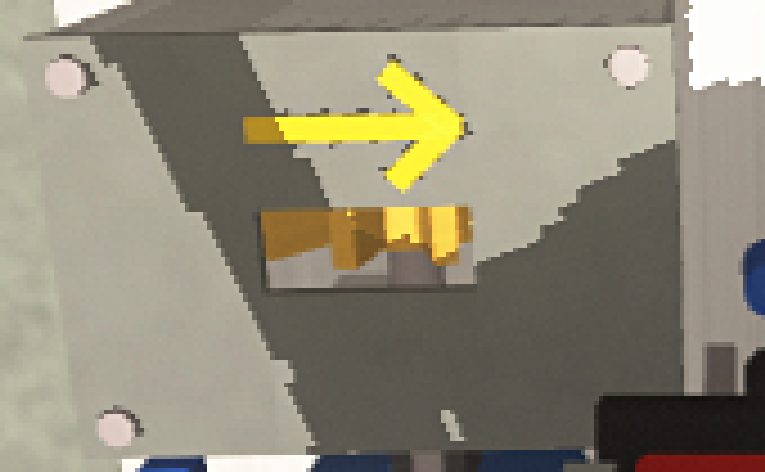

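The slot crop shows the slot edges at image x 218–266, y 186–204, with teeth at about −5.5 mm and +11.4 mm from its middle. The blade looks about equally wide in both scene views (3.4 then 3.2 px), so the 8 mm side lies along the gripper's x, which is correct. Next I'll work out the slot position and the gap.

```bash
python3 - <<'E'
from h import *
from scipy.spatial.transform import Rotation as Ro
def T(p,r): return Ro.from_euler("xyz",r).as_matrix(),np.array(p)
s=sense();A,p=T(s["eef_pos"],s["tcp_rot"]);m=camera_model("wrist");Rc=np.array(m["R"]);c=-Rc.T@np.array(m["t"])
Rl=Rc@A; cl=A.T@(c-p); print("cam in tcp",cl.round(1))
np.savez("cam.npz",Rl=Rl,cl=cl)
A2,p2=T([520.66,34.61,359.85],[3.1352,.0077,2.7861])
m2=dict(m);m2["R"]=Rl@A2.T;m2["t"]=-m2["R"]@(p2+A2@cl)
q=[(218.2,186.7),(265.3,186.0),(266.,203.3),(219.6,204.4)]
P=np.array([ray(m2,*a,90)[:2] for a in q]);print(P.round(1),P.mean(0))
e=np.diff(P,axis=0);print(np.linalg.norm(e,axis=1),np.arctan2(e[:,1],e[:,0]))
k=[(160+a/4.5,140+b/4.5) for a,b in((68,76),(628,66),(118,427))]
K=np.array([ray(m2,*a,90)[:2] for a in k]);e=np.diff(K,axis=0);print("screws",K.round(1),np.arctan2(e[:,1],e[:,0]),(K[1]+K[2])/2)
yaw=-.33;ex=np.array([np.cos(yaw),np.sin(yaw)])
w=cv2.imread("pics/wrist2.png")
cv2.imwrite("pics/gap.png",cv2.resize(w[235:305,180:290],None,fx=6,fy=6,interpolation=0))
E
```

```text
cam in tcp [72.6 -0.3 30.7]
[[488.5 -28.8]
 [499.8   2.7]
 [511.8  -1.9]
 [500.9 -33.6]] [500.24262943 -15.39204602]
[33.4765113  12.92663271 33.51358053] [ 1.22788989 -0.36299245 -1.9045561 ]
screws [[458.7 -47.6]
 [487.4  33.7]
 [513.8 -66.8]] [ 1.23113801 -1.3140689 ] [500.57642923 -16.56920396]
```

View pics/gap.png

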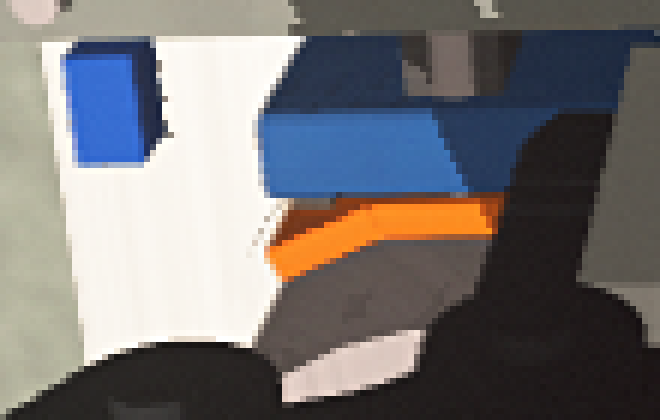

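```bash
python3 - <<'E'
from h import *
# slot frame insertion point y=-11.5 (blade centre), tool offset 0.8 along tcp x
import numpy as np
yaw=-.341;ex=np.array([np.cos(yaw),np.sin(yaw)]);ey=np.array([-ex[1],ex[0]])
for y in(-11.5,): print((np.array([500.4,-16])+y*ey+.8*ex).round(1))
E
python3 off.py "[505.0,-27.1,345,2.8006]"
```

```text
[497.3 -27.1]
6.975 [520.48  34.63 360.45] [3.1315e+00 1.6000e-03 2.0633e+00] F [-1.2  -0.42 -0.69] T [ 0.01  0.06 -0.03] op 0.202
tool shift [-47.07 -42.82  15.45] turn -0.7373
```

```bash
python3 - <<'E'
from h import *
from scipy.spatial.transform import Rotation as Ro
d=np.load("cam.npz");A=Ro.from_euler("xyz",[3.1352,.0077,2.7861]).as_matrix();p=np.array([520.66,34.61,359.85])
m=dict(camera_model("wrist"));m["R"]=d["Rl"]@A.T;m["t"]=-m["R"]@(p+A@d["cl"])
ex=np.array([np.cos(-.341),np.sin(-.341)]);ey=np.array([-ex[1],ex[0]])
for q in((244,275,61),(244,275,57),(244,292.5,70),(240,293,70),(250,292,70),(244,267.5,61)):
    r=ray(m,*q)[:2]-[500.4,-16];print(q,(r@ex).round(1),(r@ey).round(1))
E
python3 off.py "[497.3,-27.1,335,2.8006]"
```

```text
(244, 275, 61) 80.0 -10.5
(244, 275, 57) 82.3 -11.4
(244, 292.5, 70) 91.6 -9.5
(240, 293, 70) 92.0 -13.0
(250, 292, 70) 91.2 -4.4
(244, 267.5, 61) 72.8 -9.9
6.975 [520.48  34.63 360.45] [3.1315e+00 1.6000e-03 2.0633e+00] F [-1.2  -0.42 -0.69] T [ 0.01  0.06 -0.03] op 0.202
tool shift [-43.43 -49.61  25.45] turn -0.7373
```

Request:
step_arm(
  commands=[
    [[0,0,0],-0.18,0],
    [[0,0,0],-0.18,0],
    [[0,0,0],-0.18,0],
    [[0,0,0],-0.18,0],
    [[0,-30,5],0,0],
    [[0,-30,10],0,0],
    [[0,0,0],0,0],
  ],
)

```text
clock: 7.85
eef_pos: [501.5, -23.2, 345.2]
tcp_rot: [3.135, 0.009, 2.838]
contact_force: [-0.3, 0.4, -0.4]
opening: 0.196
```

```bash
python3 off.py "[497.3,-27.1,325,2.8006]"
```

```text
7.85 [501.47 -23.19 345.21] [3.1353 0.0089 2.8383] F [-0.25  0.41 -0.44] T [ 0.09  0.01 -0.03] op 0.196
tool shift [ 2.82 -4.98 20.21] turn 0.0377
```

```bash
cat > tip.py <<'E'
import sys
from h import *
from scipy.spatial.transform import Rotation as Ro
M=lambda r:Ro.from_euler("xyz",r).as_matrix()
off=M([3.1407,.0031,-2.5905]).T@(np.array([451.4,260.8,6])-[451.92,261.49,230.98])
s=sense();A=M(s["tcp_rot"]);tip=s["eef_pos"]+A@off
H=M([0,0,-.341]);o=np.array([500.4,-16,0])
print(s["clock"],"tip in housing",(H.T@(tip-o)).round(2),"F",(H.T@s["contact_force"]).round(2),"T",(H.T@s["wrist_torque"]).round(2),"rot",s["tcp_rot"].round(4),"op",round(s["opening"],3))
if len(sys.argv)>1:
    t=np.array(eval(sys.argv[1]));print("shift",(A.T@(o+H@t-tip)).round(2),"turn",round(-(2.8006-s["tcp_rot"][2]),3))
E
python3 tip.py "[0,-11.5,97]"
```

```text
7.85 tip in housing [  3.87  -5.49 120.23] F [-0.37  0.31 -0.44] T [ 0.08  0.04 -0.03] rot [3.1353 0.0089 2.8383] op 0.196
shift [ 4.3  -6.01 23.16] turn 0.038
```

Request:
step_arm(
  commands=[
    [[4.3,-6,12],0.038,0],
    [[0,0,8],0,0],
    [[0,0,0],0,0],
    [[0,0,0],0,0],
  ],
)

```text
clock: 8.35
eef_pos: [496.1, -26.4, 324.0]
tcp_rot: [3.134, 0.009, 2.803]
contact_force: [-0.4, 1.1, -0.5]
opening: 0.204
```

```bash
python3 tip.py "[0,-11.5,75]"; python3 - <<'E'
from h import *
w=grab_frame("wrist");s=grab_frame("scene")
m=camera_model("scene");u,v=proj(m,[500,-16,95]).astype(int)
a=cv2.resize(s[v-33:v+27,u-50:u+50],None,fx=6,fy=6,interpolation=2)
b=cv2.resize(w[130:260,220:420],(600,390),interpolation=2)[:240]
cv2.imwrite("pics/ins.png",np.vstack([a,b]))
E
```

```text
8.35 tip in housing [-2.000e-02 -1.015e+01  9.904e+01] F [-0.7   0.88 -0.55] T [ 0.  0. -0.] rot [3.1343 0.0091 2.8034] op 0.204
shift [ 0.21 -1.53 24.02] turn 0.003
```

View pics/ins.png

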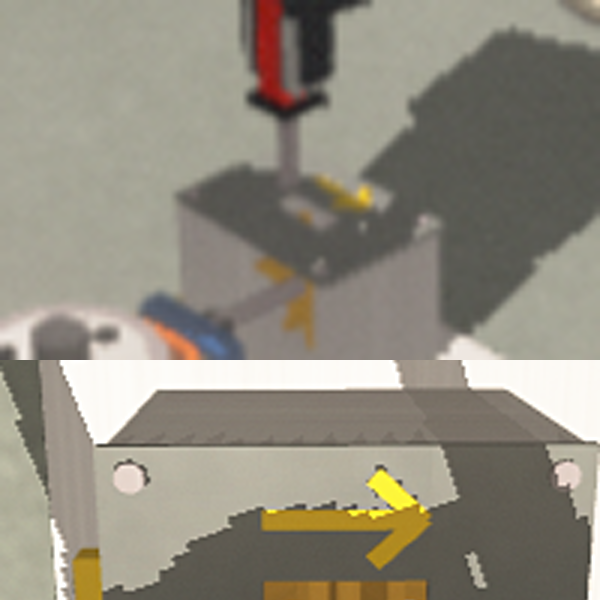

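The blade tip hangs over the slot's −y end, as planned. I'll lower it in two stages and check the force.

Request:
step_arm(
  commands=[
    [[0.2,-1.5,3],0,0],
    [[0,0,5],0,0],
    [[0,0,5],0,0],
    [[0,0,0],0,0],
  ],
)

```text
clock: 8.95
eef_pos: [495.7, -27.8, 310.5]
tcp_rot: [3.134, 0.01, 2.804]
contact_force: [-0.3, -0.3, 0.4]
opening: 0.197
```

```bash
python3 tip.py "[0,-11.5,75]"
```

```text
8.95 tip in housing [  0.25 -11.49  85.51] F [-0.16 -0.33  0.38] T [ 0.03 -0.01  0.05] rot [3.134  0.01   2.8036] op 0.197
shift [ 0.35 -0.09 10.51] turn 0.003
```

Through the cover. Lowering to working depth.

Request:
step_arm(
  commands=[
    [[0.3,0,3.5],0,0],
    [[0,0,3.5],0,0],
    [[0,0,3],0,0],
    [[0,0,0],0,0],
  ],
)

```text
clock: 9.45
eef_pos: [495.6, -27.7, 299.7]
tcp_rot: [3.134, 0.01, 2.803]
contact_force: [0.3, 0.8, -0.6]
opening: 0.201
```

```bash
python3 tip.py "[0,4.3,75]"
```

```text
9.45 tip in housing [ 6.000e-02 -1.143e+01  7.477e+01] F [ 0.07  0.84 -0.63] T [ 0.01 -0.04 -0.03] rot [3.134  0.0099 2.8035] op 0.201
shift [ 0.02 15.73 -0.11] turn 0.003
```

Request:
step_arm(
  commands=[
    [[0,1.3,0],0,0],
    [[0,1.3,0],0,0],
    [[0,1.3,0],0,0],
    [[0,1.3,0],0,0],
    [[0,1.3,0],0,0],
  ],
)

```text
clock: 10.07
eef_pos: [497.7, -21.9, 300.2]
tcp_rot: [3.136, 0.01, 2.804]
contact_force: [-1.9, -3.7, 0.7]
opening: 0.201
```

```bash
python3 tip.py "[0,4.3,75]"
```

```text
10.075 tip in housing [ 0.13 -5.73 75.17] F [-0.54 -4.09  0.74] T [-0.76  0.02  0.01] rot [3.136  0.01   2.8043] op 0.201
shift [ 0.09 10.03  0.23] turn 0.004
```

Request:
step_arm(
  commands=[
    [[0,1.5,0],0,0],
    [[0,1.5,0],0,0],
    [[0,1.5,0],0,0],
    [[0,1.5,0],0,0],
    [[0,1.5,0],0,0],
    [[0,1.5,0],0,0],
    [[0,1.5,0],0,0],
  ],
)

```text
clock: 10.95
eef_pos: [501.1, -11.5, 299.8]
tcp_rot: [3.137, 0.009, 2.805]
contact_force: [-1.1, -4.5, -1.5]
opening: 0.198
```

```bash
python3 tip.py "[0,4.3,75]"
```

```text
10.95 tip in housing [-0.25  4.92 74.82] F [ 0.5  -4.56 -1.46] T [-1.04 -0.15 -0.03] rot [3.1371 0.0094 2.8047] op 0.198
shift [-0.25 -0.62 -0.18] turn 0.004
```

Request:
step_arm(
  commands=[
    [[0,-1.5,0],0,0],
    [[0,0,0],0,0],
    [[0,0,-6],0,0],
    [[0,0,-7],0,0],
    [[0,0,-5],0,0],
    [[0,-5,0],0,0],
    [[0,-5,0],0,0],
    [[0,-4,0],0,0],
    [[0,0,0],0,0],
  ],
)

```text
clock: 12.08
eef_pos: [495.9, -26.4, 319.6]
tcp_rot: [3.134, 0.011, 2.803]
contact_force: [-0.2, 0.8, -0.9]
opening: 0.194
```

```bash
python3 tip.py "[0,-11.5,75]"
```

```text
12.075 tip in housing [  0.13 -10.1   94.6 ] F [-0.44  0.67 -0.89] T [ 0.01 -0.03  0.02] rot [3.1339 0.0108 2.8035] op 0.194
shift [ 0.35 -1.55 19.59] turn 0.003
```

Request:
step_arm(
  commands=[
    [[0.3,-1.5,4],0,0],
    [[0,0,5],0,0],
    [[0,0,5],0,0],
    [[0,0,4.5],0,0],
    [[0,0,0],0,0],
    [[0,1.3,0],0,0],
    [[0,1.3,0],0,0],
    [[0,1.3,0],0,0],
    [[0,1.3,0],0,0],
    [[0,1.3,0],0,0],
  ],
)

```text
clock: 13.32
eef_pos: [497.3, -21.7, 299.5]
tcp_rot: [3.136, 0.01, 2.804]
contact_force: [-1.1, -2.5, 0.9]
opening: 0.201
```

```bash
python3 tip.py "[0,4.3,75]"
```

```text
13.325 tip in housing [-0.34 -5.6  74.55] F [-0.18 -2.72  0.94] T [-0.78  0.08  0.01] rot [3.1359 0.0098 2.8043] op 0.201
shift [-0.38  9.9  -0.39] turn 0.004
```

Request:
step_arm(
  commands=[
    [[0,1.1,0],0,0],
    [[0,1.1,0],0,0],
  ],
)

```text
clock: 13.58
eef_pos: [498.0, -19.6, 299.7]
tcp_rot: [3.136, 0.01, 2.804]
contact_force: [-1.4, -4.0, 1.1]
opening: 0.2
```

Request:
step_arm(
  commands=[
    [[0,1.1,0],0,0],
    [[0,1.1,0],0,0],
  ],
)

```text
clock: 13.82
eef_pos: [498.7, -17.5, 299.7]
tcp_rot: [3.137, 0.01, 2.805]
contact_force: [-1.6, -3.3, 1.2]
opening: 0.202
```

Request:
step_arm(
  commands=[
    [[0,1.1,0],0,0],
    [[0,1.1,0],0,0],
  ],
)

```text
clock: 14.08
eef_pos: [499.5, -15.3, 299.5]
tcp_rot: [3.137, 0.01, 2.805]
contact_force: [-0.6, -3.0, 0.0]
opening: 0.202
```

Request:
step_arm(
  commands=[
    [[0,1.1,0],0,0],
    [[0,1.1,0],0,0],
  ],
)

```text
clock: 14.32
eef_pos: [500.2, -13.1, 299.3]
tcp_rot: [3.137, 0.01, 2.805]
contact_force: [-1.1, -5.3, -0.6]
opening: 0.197
```

Request:
step_arm(
  commands=[
    [[0,1.1,0],0,0],
  ],
)

```text
clock: 14.45
eef_pos: [500.5, -12.2, 299.2]
tcp_rot: [3.138, 0.009, 2.805]
contact_force: [-1.4, -7.9, -1.6]
opening: 0.203
```

```bash
python3 tip.py "[0,4.3,75]"
```

```text
14.45 tip in housing [-0.61  3.94 74.23] F [ 1.27 -7.91 -1.63] T [-1.68 -0.25 -0.06] rot [3.1377 0.0094 2.8052] op 0.203
shift [-0.62  0.36 -0.77] turn 0.005
```

Request:
step_arm(
  commands=[
    [[0,0.5,0],0,0],
  ],
)

```text
clock: 14.58
eef_pos: [500.6, -12.0, 299.1]
tcp_rot: [3.139, 0.009, 2.806]
contact_force: [-1.6, -6.7, -0.1]
opening: 0.2
```

```bash
python3 tip.py "[0,4.3,75]"
```

```text
14.575 tip in housing [-0.59  4.02 74.14] F [ 0.68 -6.84 -0.06] T [-1.72 -0.26 -0.04] rot [3.1386 0.0093 2.8056] op 0.2
shift [-0.6   0.28 -0.85] turn 0.005
```

Request:
step_arm(
  commands=[
    [[0,1,0],0,0],
  ],
)

```text
clock: 14.7
eef_pos: [500.8, -11.4, 299.1]
tcp_rot: [3.14, 0.009, 2.806]
contact_force: [-1.5, -9.8, 0.2]
opening: 0.202
```

```bash
python3 tip.py "[0,4.3,75]"
```

```text
14.7 tip in housing [-0.58  4.38 74.08] F [ 1.81 -9.74  0.24] T [-1.95 -0.26  0.01] rot [3.1398 0.0093 2.8062] op 0.202
shift [-0.59 -0.09 -0.92] turn 0.006
```

Request:
step_arm(
  commands=[
    [[0,1,0],0,0],
  ],
)

```text
clock: 14.82
eef_pos: [501.0, -10.9, 299.0]
tcp_rot: [3.141, 0.009, 2.807]
contact_force: [-2.9, -9.2, 0.4]
opening: 0.201
```

```bash
python3 tip.py "[0,4.3,75]"
```

```text
14.825 tip in housing [-0.61  4.58 74.  ] F [ 0.37 -9.58  0.37] T [-2.05 -0.28 -0.03] rot [3.1413 0.0092 2.8068] op 0.201
shift [-0.62 -0.28 -1.  ] turn 0.006
```

Request:
step_arm(
  commands=[
    [[0,1.3,0],0,0],
  ],
)

```text
clock: 14.95
eef_pos: [501.2, -10.2, 298.9]
tcp_rot: [-3.14, 0.009, 2.808]
contact_force: [-2.3, -10.4, 0.2]
opening: 0.197
```

```bash
python3 tip.py "[0,4.3,75]"
```

```text
14.95 tip in housing [-0.62  4.95 73.95] F [  1.29 -10.63   0.15] T [-2.35 -0.38 -0.02] rot [-3.1401  0.0091  2.8076] op 0.197
shift [-0.62 -0.65 -1.05] turn 0.007
```

Request:
step_arm(
  commands=[
    [[0,1.2,0],0,0],
  ],
)

```text
clock: 15.08
eef_pos: [501.4, -9.6, 298.9]
tcp_rot: [-3.138, 0.009, 2.808]
contact_force: [-2.4, -10.3, 1.0]
opening: 0.196
```

```bash
python3 tip.py "[0,4.3,75]"
```

```text
15.075 tip in housing [-0.62  5.05 73.89] F [  1.18 -10.48   0.99] T [-2.42 -0.33 -0.  ] rot [-3.1382  0.009   2.8084] op 0.196
shift [-0.62 -0.76 -1.1 ] turn 0.008
```

Request:
step_arm(
  commands=[
    [[0,1.4,0],0,0],
  ],
)

```text
clock: 15.2
eef_pos: [501.7, -9.0, 298.8]
tcp_rot: [-3.136, 0.009, 2.809]
contact_force: [-1.7, -11.0, 1.4]
opening: 0.199
```

```bash
python3 tip.py "[0,4.3,75]"
```

```text
15.2 tip in housing [-0.61  5.27 73.84] F [  2.11 -10.96   1.41] T [-2.47 -0.37  0.01] rot [-3.1361  0.0089  2.8092] op 0.199
shift [-0.61 -0.98 -1.15] turn 0.009
```

Contact can be felt: the push rose from about 4 N to 11 N. I'll re-seat behind the next tooth, where the lever arm is nearly the full tip radius, to check that the wheel really is stiff.

Request:
step_arm(
  commands=[
    [[0,-2,0],0,0],
    [[0,-1,0],0,0],
    [[0,0,-6],0,0],
    [[0,0,-7],0,0],
    [[0,0,-6],0,0],
    [[0.6,-5,0],0,0],
    [[0,-4,0],0,0],
    [[0,-3,0],0,0],
    [[0,0,0],0,0],
  ],
)

```text
clock: 16.32
eef_pos: [496.3, -22.7, 319.7]
tcp_rot: [-3.139, 0.01, 2.808]
contact_force: [-0.6, -0.6, -0.1]
opening: 0.2
```

```bash
python3 tip.py "[0,-11.5,75]"; python3 - <<'E'
from h import *
w=grab_frame("wrist");cv2.imwrite("pics/w5.png",w)
E
```

```text
16.325 tip in housing [-0.89 -8.64 94.76] F [-0.41 -0.73 -0.1 ] T [ 0.02  0.   -0.02] rot [-3.1395  0.0101  2.8079] op 0.2
shift [-0.67 -2.83 19.78] turn 0.007
```

View pics/w5.png

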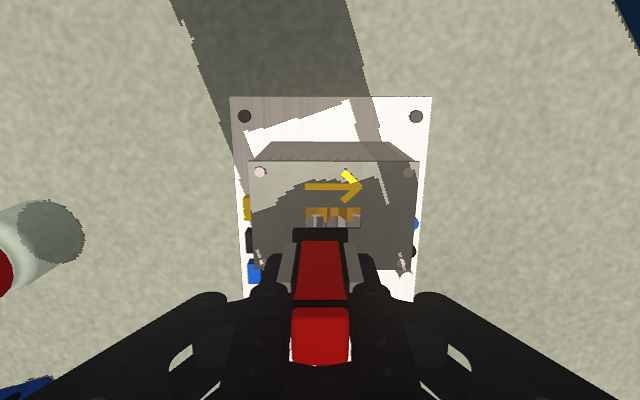

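```bash
python3 - <<'E'
import cv2
w=cv2.imread("pics/w5.png")
cv2.imwrite("pics/z5.png",cv2.resize(w[180:240,290:375],None,fx=8,fy=8,interpolation=0))
E
```

```text
(no output)
```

View pics/z5.png

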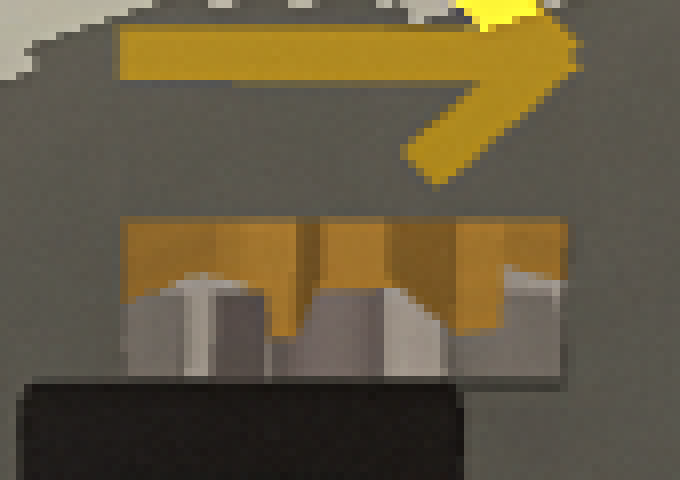

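Slot crop: teeth sit at −5 mm and +10.7 mm, so the wheel has gone round about two pitches (roughly 8 mm of shoe travel) and has stayed there. Inserting again.

Request:
step_arm(
  commands=[
    [[-0.7,-2.8,4],0,0],
    [[0,0,5],0,0],
    [[0,0,5],0,0],
    [[0,0,4.5],0,0],
    [[0,0,0],0,0],
    [[0,1.2,0],0,0],
    [[0,1.2,0],0,0],
  ],
)

```text
clock: 17.25
eef_pos: [496.8, -23.5, 299.3]
tcp_rot: [-3.138, 0.009, 2.809]
contact_force: [-1.5, -7.1, -1.2]
opening: 0.199
```

```bash
python3 tip.py "[0,-9,75]"
```

```text
17.25 tip in housing [-0.41 -9.6  74.29] F [ 0.94 -7.2  -1.2 ] T [-1.45 -0.18 -0.05] rot [-3.1381  0.0088  2.8087] op 0.199
shift [-0.42  0.59 -0.71] turn 0.008
```

Request:
step_arm(
  commands=[
    [[0,1,0],0,0],
  ],
)

```text
clock: 17.38
eef_pos: [496.9, -23.1, 299.3]
tcp_rot: [-3.136, 0.009, 2.81]
contact_force: [-0.7, -7.4, -0.4]
opening: 0.193
```

```bash
python3 tip.py "[0,-9,75]"
```

```text
17.375 tip in housing [-0.44 -9.54 74.32] F [ 1.85 -7.2  -0.36] T [-1.42 -0.21 -0.01] rot [-3.1363  0.0087  2.8095] op 0.193
shift [-0.45  0.53 -0.68] turn 0.009
```

Request:
step_arm(
  commands=[
    [[0,1.4,0],0,0],
  ],
)

```text
clock: 17.5
eef_pos: [497.2, -22.3, 299.3]
tcp_rot: [-3.134, 0.009, 2.811]
contact_force: [-1.1, -7.1, 0.4]
opening: 0.194
```

```bash
python3 tip.py "[0,-9,75]"
```

```text
17.5 tip in housing [-0.43 -9.19 74.36] F [ 1.35 -7.08  0.38] T [-1.62 -0.27 -0.05] rot [-3.1343  0.0088  2.8105] op 0.194
shift [-0.43  0.18 -0.64] turn 0.01
```

Request:
step_arm(
  commands=[
    [[0,1.6,0],0,0],
  ],
)

```text
clock: 17.62
eef_pos: [497.4, -21.5, 299.4]
tcp_rot: [-3.132, 0.009, 2.811]
contact_force: [-3.4, -8.5, -0.4]
opening: 0.2
```

```bash
python3 tip.py "[0,-9,75]"
```

```text
17.625 tip in housing [-0.43 -8.85 74.43] F [-0.37 -9.17 -0.37] T [-1.82 -0.21 -0.08] rot [-3.1321  0.0088  2.8114] op 0.2
shift [-0.44 -0.16 -0.56] turn 0.011
```

Request:
step_arm(
  commands=[
    [[0,1.6,0],0,0],
    [[0,1.2,0],0,0],
  ],
)

```text
clock: 17.88
eef_pos: [497.8, -20.4, 299.5]
tcp_rot: [-3.127, 0.009, 2.813]
contact_force: [-0.7, -8.5, 0.1]
opening: 0.2
```

```bash
python3 tip.py "[0,-9,75]"
```

```text
17.875 tip in housing [-0.44 -8.68 74.53] F [ 2.19 -8.27  0.13] T [-1.56 -0.23 -0.02] rot [-3.1273  0.0087  2.8135] op 0.2
shift [-0.44 -0.33 -0.46] turn 0.013
```

Request:
step_arm(
  commands=[
    [[0,2.0,0],0,0],
  ],
)

```text
clock: 18.0
eef_pos: [498.2, -19.3, 299.5]
tcp_rot: [-3.125, 0.009, 2.815]
contact_force: [-1.4, -10.0, 0.5]
opening: 0.196
```

```bash
python3 tip.py "[0,-9,75]"
```

```text
18.0 tip in housing [-0.43 -8.18 74.58] F [ 1.99 -9.86  0.53] T [-2.22 -0.3  -0.05] rot [-3.1247  0.0087  2.8146] op 0.196
shift [-0.42 -0.84 -0.4 ] turn 0.014
```

Request:
step_arm(
  commands=[
    [[0,-2.5,0],0,0],
    [[0,0,0],0,0],
    [[0,0,-7],0,0],
    [[0,0,-10],0,0],
    [[0,0,-15],0,0],
    [[0,0,-10],0,0],
    [[22,42,0],0,0],
    [[22,42,0],0,0],
    [[22,42,0],0,0],
    [[22,42,0],0,0],
    [[22,42,0],0,0],
    [[22,42,0],0,0],
    [[0,0,0],-0.176,0],
    [[0,0,0],-0.176,0],
    [[0,0,0],-0.176,0],
    [[0,0,0],-0.176,0],
    [[0,0,0],-0.176,0],
    [[0,0,0],0,0],
    [[0,0,0],0,0],
  ],
)

```text
clock: 20.38
eef_pos: [453.8, 271.2, 350.6]
tcp_rot: [-3.121, 0.007, -2.568]
contact_force: [-0.2, -0.0, -0.2]
opening: 0.199
```

```bash
cat > st.py <<'E'
import sys
from h import *
from scipy.spatial.transform import Rotation as Ro
M=lambda r:Ro.from_euler("xyz",r).as_matrix()
off=M([3.1407,.0031,-2.5905]).T@(np.array([451.4,260.8,6])-[451.92,261.49,230.98])
s=sense();A=M(s["tcp_rot"]);tip=s["eef_pos"]+A@off
print(s["clock"],"tip",tip.round(2),"rot",s["tcp_rot"].round(4),"F",s["contact_force"].round(2),"T",s["wrist_torque"].round(2))
print("shift",(A.T@(np.array([451.6,261.5,float(sys.argv[1])])-tip)).round(2),"turn",round(-((-2.5905-s["tcp_rot"][2]+np.pi)%(2*np.pi)-np.pi),3))
E
python3 st.py 60
```

```text
20.375 tip [456.6  267.01 125.68] rot [-3.1214  0.0072 -2.5678] F [-0.21 -0.01 -0.15] T [ 0.02 -0.01 -0.01]
shift [ 7.66 -0.58 65.66] turn 0.023
```

Request:
step_arm(
  commands=[
    [[7.6,-0.6,15],0.023,0],
    [[0,0,25],0,0],
    [[0,0,18],0,0],
    [[0,0,0],0,0],
  ],
)

```text
clock: 20.88
eef_pos: [446.8, 264.3, 288.8]
tcp_rot: [-3.122, 0.006, -2.603]
contact_force: [0.4, 0.1, 0.3]
opening: 0.2
```

```bash
python3 st.py 46
```

```text
20.875 tip [449.19 259.97  63.92] rot [-3.1217  0.006  -2.6031] F [0.37 0.06 0.27] T [ 0.01 -0.01  0.01]
shift [-2.75  0.44 17.93] turn -0.013
```

Request:
step_arm(
  commands=[
    [[-2.7,0.4,8],0,0],
    [[0,0,5],0,0],
    [[0,0,0],0,0],
  ],
)

```text
clock: 21.25
eef_pos: [449.3, 265.9, 275.6]
tcp_rot: [-3.122, 0.007, -2.605]
contact_force: [0.3, -0.2, -0.7]
opening: 0.199
```

```bash
python3 st.py 10
```

```text
21.25 tip [451.87 261.66  50.68] rot [-3.1217  0.0069 -2.6052] F [ 0.28 -0.18 -0.74] T [-0.01  0.01  0.02]
shift [ 0.6   0.81 40.66] turn -0.015
```

Request:
step_arm(
  commands=[
    [[0.1,0.1,8],0,0],
    [[0.1,0.2,8],0,0],
    [[0.1,0.2,8],0,0],
    [[0.1,0.2,8],0,0],
    [[0.1,0.1,6],0,0],
    [[0,0,0],0,0],
  ],
)

```text
clock: 22.0
eef_pos: [449.1, 265.9, 235.1]
tcp_rot: [-3.122, 0.007, -2.605]
contact_force: [-0.3, -0.4, -1.4]
opening: 0.2
```

```bash
python3 st.py 6
```

```text
22.0 tip [451.8  261.72  10.15] rot [-3.1217  0.0073 -2.6054] F [-0.25 -0.38 -1.39] T [ 0.01 -0.   -0.01]
shift [ 0.31 -0.    4.15] turn -0.015
```

Request:
step_arm(
  commands=[
    [[0.2,0,2],0,0],
    [[0,0,1.2],0,0],
    [[0,0,0.8],0,0],
    [[0,0,0],0,0],
  ],
)

```text
clock: 22.5
eef_pos: [449.3, 265.9, 231.3]
tcp_rot: [-3.122, 0.008, -2.605]
contact_force: [0.2, 0.3, -0.7]
opening: 0.198
```

```bash
python3 st.py 6
```

```text
22.5 tip [452.13 261.81   6.41] rot [-3.1217  0.0083 -2.6054] F [ 0.22  0.35 -0.73] T [0.04 0.03 0.02]
shift [0.62 0.01 0.41] turn -0.015
```

Request:
step_arm(
  commands=[
    [[0,0,0.4],0,0],
    [[0,0,0],0,0.35],
    [[0,0,0],0,0.6],
    [[0,0,0],0,0.9],
    [[0,0,0],0,1],
    [[0,0,0],0,1],
    [[0,0,0],0,1],
  ],
  force=20,
)

```text
clock: 23.38
eef_pos: [449.4, 266.0, 231.3]
tcp_rot: [-3.122, 0.009, -2.605]
contact_force: [0.1, 0.1, 0.2]
opening: 0.998
```

Request:
step_arm(
  commands=[
    [[0,0,-5],0,1],
    [[0,0,-15],0,1],
    [[0,0,-30],0,1],
    [[0,0,-30],0,1],
    [[0,0,-20],0,1],
    [[0,0,0],0,1],
  ],
)

```text
clock: 24.12
eef_pos: [447.6, 267.4, 338.6]
tcp_rot: [-3.122, 0.012, -2.605]
contact_force: [-0.1, -1.2, -0.7]
opening: 1.001
```

```bash
python3 - <<'E'
from h import *
w=grab_frame("wrist");s=grab_frame("scene");cv2.imwrite("pics/w6.png",w);cv2.imwrite("pics/s6.png",s)
m=camera_model("scene");
h=[]
for X in([452,262,70],[560,-30,60]):
    u,v=proj(m,X).astype(int);h.append(cv2.resize(s[v-45:v+45,u-65:u+65],(390,270),interpolation=2))
cv2.imwrite("pics/f6.png",np.vstack([np.hstack(h),cv2.resize(w[100:380,100:540],(780,320))[:, :780]])[:600])
mw=camera_model("wrist");hs=cv2.cvtColor(w,cv2.COLOR_BGR2HSV);H,S,V=cv2.split(hs)
for b in blobs(((H<8)|(H>172))&(S>140),200):
    P=np.array([ray(mw,*p,111)[:2] for p in cv2.boxPoints(b[2])]);print("red",b[1].round(1),P.mean(0).round(1),np.linalg.norm(np.diff(P,axis=0),axis=1).round(1))
st=sense();print(st["clock"],st["eef_pos"].round(1),st["contact_force"].round(2),st["opening"])
E
```

```text
red [318.9 191.4] [435.2 254.5] [15.6 10.9 15.9]
red [317.6 217.5] [449.8 262.4] [17.1 18.4 17.5]
red [324.4 359.6] [536.1 319.2] [10.9 29.9 10.8]
24.225 [447.1 267.1 336.6] [ 0.91  0.5  -0.61] 1.0029126662662209
```

View pics/f6.png

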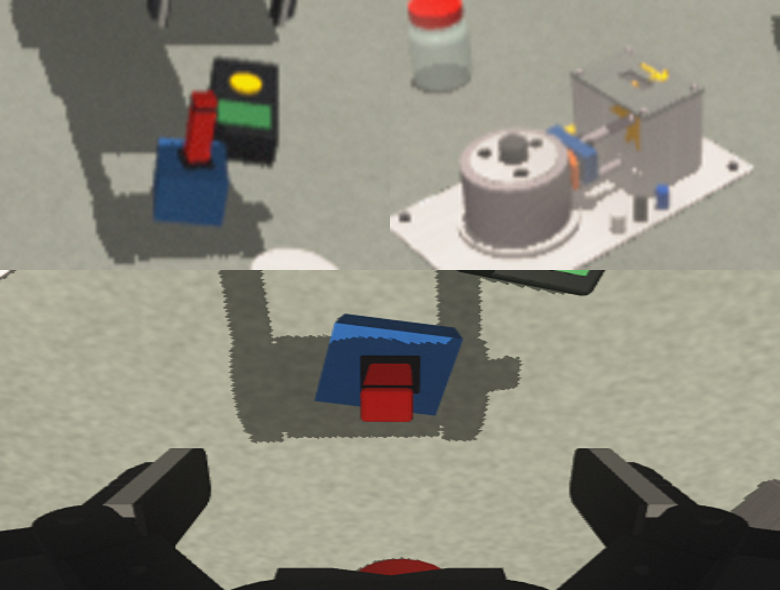

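The tool stands in the stand with its collar on the top face, and the orange lining now meets the drum. One numeric check that the tool is upright and fully home, compared with the first picture.

```bash
python3 - <<'E'
from h import *
for n in("scene0","s6"):
    f=cv2.imread(f"pics/{n}.png");H,S,V=cv2.split(cv2.cvtColor(f,cv2.COLOR_BGR2HSV))
    k=((H<8)|(H>172))&(S>120);k[:200]=0;k[245:]=0;k[:,:395]=0;k[:,425:]=0
    for b in blobs(k,20):
        y,x=np.nonzero(k);lo,hi=y.min(),y.max();print(n,b[0],b[1].round(2),"rows",lo,hi,"top x",x[y<lo+4].mean().round(2),"bottom x",x[y>hi-4].mean().round(2))
m=camera_model("scene")
for z in(111,51):print(proj(m,[451.4,261,z]).round(1))
E
```

```text
scene0 212 [412.59 219.51] rows 208 231 top x 413.76 bottom x 411.24
s6 210 [413.41 220.3 ] rows 208 232 top x 414.65 bottom x 412.35
[413.7 209.3]
[410.8 229.5]
```

```bash
python3 -c "
from rig import *
print(sign_off())"
```

```text
the job is handed in; nothing more can be done
None
```

The brake is adjusted, the tool is back in its stand, and the job is handed in at about 24 s of the 72 s allowed.

- **Adjusting:** I pushed the wheel round about two teeth in the arrow's direction, roughly 8 mm of shoe travel. The free push was about 3.5–4.5 N, and it rose at contact to about 11 N. I then set the blade behind the next tooth, where the same wheel read stiff straight away, and pushed it a little further, to about 10 N. The highest reading was about 11 N, under the 15 N that crushes the lining.
- **Wheel and lining:** Before that last push, a close view showed the wheel had stayed where I left it. The last picture shows the lining against the drum.
- **Tool:** In the scene camera the handle's height, lean and position match the first picture to within a pixel, so it is upright with the collar on the stand. Its top measured about 2 mm from its first position, which is within the camera calibration. It sits turned slightly differently relative to the stand than it first did, by eye.
- **Disagreements:** Single force readings scattered by about 1 N, and on one late push row the force (8.3 N) and moment (about 7.3 N) readings differed. They agreed on the final push. The gripper ended up tilted by about 1° from the pushing; this caused no trouble.
- **Not checked:** I saw no sign of other objects being moved, but I did not measure them again at the end.

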